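Set the rotary mount to 60 degrees and lock it

TASK

Turn the clamp head on its rotary mount anticlockwise until the scale reads 60 degrees, that is, until the long blue line on the dial stands at the black index line on the white block. Then lock the mount by swinging the lever with the red knob in towards the dial as far as it goes, without losing the setting, and leave the spare clamp head and the screwdriver on the bench where they are.

Things in the scene. Friction and masses are not known exactly. Their poses are not given: they have to be found in the camera images.
- mount: Fixed grey base plate of the rotary mount, 20 mm high; may stand turned. Origin: on the bench, on the dial's vertical turning axis. Its -x side (towards the robot at yaw 0) carries the white index block, its -y side the lock lever; in its frame it spans x -114 to 102, y -160 to 102 mm. On it turns the dial, an aluminium disc, diameter 170 mm, top 40 mm above the bench.
- index_line (a point): Dial end of the black index line on the white block, 40 mm above the bench like the dial's top, 90 mm from the turning axis in the mount's -x. The dial's scale counts clockwise round the disc: wide red line 0, wide blue 60, wide green 120, long black 30, 90, 150, 180 and 270, short black every 10 degrees.
- dial (a joint): Scale reading at the index line, rad: 0 when the red line stands at the index line, 1.047 (60 degrees) when the blue one does. Grows as the dial turns anticlockwise seen from above; range -0.6 to 3.2, starts between -0.26 and 0.52. Friction 0.1 N m; stays where it is left.
- head_grip (a point): Grasp point on the turning axis, 80 mm above the bench, in the barrel of the cast grey clamp head fixed on the dial. Barrel: disc of 67 mm diameter on edge, top 107 mm up, 39 mm thick along this point's y, flat ends to grasp. The point's -x points along the head's forked arm (end 61 mm out) to the red line. At dial = 0 the point's axes are the mount's. Keep fingertips over 52 mm: low rails.
- lock_lever (a joint): Lock lever angle in rad: 0 fully unlocked (swung out from the dial), 0.96 locked, at its stop, where the lever points along the mount's -x. It grows clockwise seen from above; starts between 0 and 0.15; light friction (0.08 N m), stays where it is left. 
- lock_knob (a point): Middle of the upright red knob at the end of the lock lever, 63 mm above the bench: a round post of 18 mm diameter, from 37 to 77 mm above the bench, 65 mm from the lever's pivot.
- lock_pivot (a point): Point on the vertical pivot axis of the lock lever at knob height (63 mm above the bench), at x +55 mm, y -125 mm in the mount's frame. The lever itself lies below 46 mm, its hub below 49 mm.
- spare_clamp_head: Loose spare clamp head, 95 x 39 x 67 mm, cast grey, like the one on the mount, standing on the bench to the left; origin in the centre of its underside. Leave it alone.
- orange_screwdriver: Loose small screwdriver with orange and black grip, 18 x 168 x 18 mm, lying on the bench to the right; origin in the centre of its underside, its length along its y axis. Leave it alone.

How it is judged (in metres and radians):
On the way, in this order (a step that is already met when the one before it is completed fails the run):
1. the scale reads 60 degrees (within 4) with the lock lever still out (value of joint dial between 0.977 and 1.117 rad and value of joint lock_lever below 0.4 rad), for 0.3 s.
2. the lock lever is swung in to its stop (within 9 degrees) (value of joint lock_lever above 0.8 rad), for 0.2 s.
At the end, for the whole second after the job is handed in: The scale reads 60 degrees within 4 degrees, the lock lever is swung in to within 9 degrees of its stop, and the spare clamp head and the screwdriver are within 30 mm of where they stood (value of joint dial between 0.977 and 1.117 rad and value of joint lock_lever above 0.8 rad and distance of each of spare_clamp_head, orange_screwdriver from where it was at the start of the episode below 0.03 m); the robot touches nothing.
It fails at once if the lock lever is in (more than 0.5 rad) while the scale is more than 6 degrees off 60: locked too early, or turned when locked (value of joint lock_lever above 0.5 rad and (value of joint dial below 0.942 rad or value of joint dial above 1.152 rad)).
It fails at once if the spare clamp head or the screwdriver is pushed more than 30 mm (distance of any of spare_clamp_head, orange_screwdriver from where it was at the start of the episode above 0.03 m).
It also fails if it takes over 38 s, if anything falls off the work surface, if the arm or the gripper's body presses on something with over 40 N, if the wrist force passes 120 N, or if a joint passes its speed limit or range.

ROBOT

A 6-joint arm with a two-finger parallel gripper is mounted at the origin on a cart in front of the work surface, level with it; the furniture and walls round the work are solid. World frame = base frame: x ahead of the robot, y to its left, z up, the work surface at z = 0. Lengths are in mm, angles in rad, forces in N, time in s.
With the tool pointing down it reaches from about 400 to 925 mm from the base axis. Payload 12.5 kg.
Tool frame: the origin (TCP) lies midway between the tips of the shut fingers; the grasp point (between the pads) lies 19 mm behind it (arm.grasp_offset is the distance from the TCP to the grasp point, in mm); z points along the fingers, y is the line along which they close (so a half turn about z gives the same grasp; the last joint's range is limited). The gripper opens to 95 mm and grips with 3 to 60 N. Pads are 20 mm wide; open, the fingers measure 119 mm over their backs; the gripper's body (75 mm by 180 mm) begins 59 mm behind the grasp point.
Start: joints at [-1.221, 0.491, 1.559, -0, 1.092, -0.106], TCP at [275.137, -561.201, 214.661] pointing down, gripper open.
Joint ranges: [-3.1, 3.1], [-0.84, 2.19], [0.05, 2.79], [-1.13, 4.28], [0.06, 2.93], [-2.69, 2.69]. Speed limits (rad/s): [2.22, 2.22, 2.79, 3.14, 3.14, 3.14].

INTERFACE

Orientations are given as a unit quaternion [w, x, y, z].
In Python, from cell import arm gives the robot as it stands.
- The arm moves only by the shell command python3 nudge.py, which reads ROWS from standard input. ROWS is a JSON list of rows, 1 to 5 of them, each of 7 numbers: the opening from 0.0 (shut) to 1.0 (fully open), then dx, dy, dz in mm, then a rotation vector rx, ry, rz in rad; each row shifts and turns the commanded pose from where the row before left it, along the tool's axes as they then stand; what a row does not reach is not made up. A row lasts 1/8 s, in which the tool goes at most 62.5 mm and 0.188 rad, less where a joint would pass 70% of its speed; a pose out of reach is approached as far as the arm can. The fingers move at their own pace and stop on an object; the grip force is fixed at half the most. Time passes only in rows, so rows that do not move let the fingers close. It prints the time, the measured TCP pose, the force, the opening and the grip force at its end. Input that does not fit is refused with a message, and nothing moves.
- arm.get_obs(): the state, without advancing time (a new reading comes with each control period).
- arm.snapshot(name): name is "scene" or "top"; returns the picture (384x512x3 uint8, red, green, blue); there is no depth.
- arm.camera_params(name): a dict with "fx", "fy", "cx", "cy" (pixels), "origin" and "orientation" of the camera in the world. Camera axes: x right, y down, z forward; pixel columns grow to the right and rows downward; lengths in mm; the calibration is good to about 2 mm. A picture is of the moment at which its call begins. camera_params takes no time and is no camera call.
- arm.close_job(): hands the job in; it is judged then, once.
The state is a dict: "time": time; "joints": joint angles; "qvel": joint speeds; "tau": joint torques, N m; "tool_pos": TCP position; "tool_rot": TCP orientation; "force": force on the tool from outside, world axes, zero at the start; "moment": the same for the moment, N m; "grip_width": opening from 0.0 (shut) to 1.0 (fully open); "finger_force": force on a finger pad.
Only numpy, scipy, OpenCV 4.12 (cv2) and the standard library are available. Lean on these libraries where they do the work, as an engineer would, in place of code of your own. Each camera call takes 0.05 s, during which the arm holds its last target. There are 200 camera calls.

## Working session

There is one attempt and no reset: what is moved stays moved. The work goes in short steps, Python scripts to look and compute and a shell command to move; the robot and the scene stay as the last step left them, time stands still between calls to the robot, and variables do not carry over. Pictures are saved under pics/ and viewed, at most 10 in all, crops included, and the job is handed in when it is done.

```bash
ls; mkdir -p pics
python3 - <<'E'
from cell import arm
import cv2
for n in("scene","top"):
    im=arm.snapshot(n); cv2.imwrite(f"pics/{n}0.png",im[...,::-1]); print(n,arm.camera_params(n))
o=arm.get_obs(); print(o)
E
```

```text
cell.py
nudge.py
pics
scene {'fx': 430.2911855424747, 'fy': 430.2911855424747, 'cx': 256.83893987428905, 'cy': 185.49179869823814, 'origin': array([-505.67035999,  660.89204907,  865.31288937]), 'orientation': array([ 0.22326003, -0.42257654,  0.768615  , -0.42522347])}
top {'fx': 391.83153477204604, 'fy': 391.83153477204604, 'cx': 256.07578042088437, 'cy': 185.12813864745277, 'origin': array([ 471.22639697,    8.7025523 , 1161.34178102]), 'orientation': array([-5.20303077e-04,  7.17602898e-01, -6.96309711e-01,  1.40924132e-02])}
{'time': 0.1, 'joints': array([-1.22061873e+00,  4.91483974e-01,  1.55937141e+00, -1.19847738e-06,
        1.09173399e+00, -1.05604690e-01]), 'qvel': array([ 5.10305987e-04, -3.35570435e-03, -5.50068330e-04,  6.86375421e-04,
       -1.04958008e-03,  9.15091703e-05]), 'tau': array([ 1.84133605e-03, -6.13623047e+01, -2.58606774e+01,  6.93500089e-02,
        4.69872518e-02, -5.67614836e-05]), 'tool_pos': array([ 275.04612059, -560.98570769,  214.13559278]), 'tool_rot': array([-4.94569825e-04,  9.74144818e-01,  2.25923937e-01, -6.13181157e-05]), 'force': array([ 0.674831  , -0.26874671,  0.06702413]), 'moment': array([-0.0117023 ,  0.01609882, -0.03171383]), 'finger_force': 0.0, 'grip_width': 1.0007820292914777}
```

View pics/top0.png

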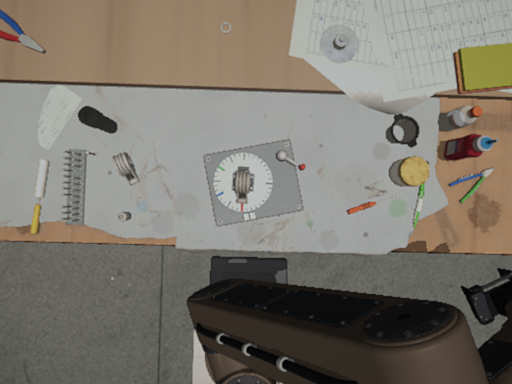

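View pics/scene0.png

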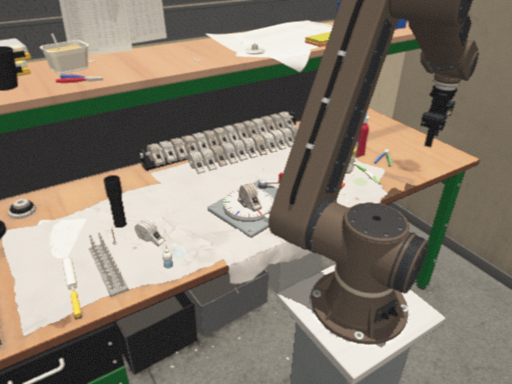

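The top view shows the dial near (243,181), the red line at (242,208), the white index block near (249,216), the red knob at (302,167) and the blue line left at about (220,194). The spare head is at (125,167) and the screwdriver at (362,208). Next I'll measure these.

```bash
cat > h.py <<'E'
import numpy as np, cv2
from cell import arm
from scipy.spatial.transform import Rotation as R
def rot(q): return R.from_quat(np.r_[q[1:],q[0]])
def ray(name,uv,z):
    p=arm.camera_params(name); uv=np.atleast_2d(uv).astype(float)
    d=np.c_[(uv[:,0]-p['cx'])/p['fx'],(uv[:,1]-p['cy'])/p['fy'],np.ones(len(uv))]
    d=rot(p['orientation']).apply(d); o=np.array(p['origin'])
    return o+d*((z-o[2])/d[:,2])[:,None]
def blobs(m,box,off=0):
    x0,y0,x1,y1=box; k=np.zeros_like(m,np.uint8); k[y0:y1,x0:x1]=m[y0:y1,x0:x1]
    n,l,s,c=cv2.connectedComponentsWithStats(k.astype(np.uint8),connectivity=8)
    return [(int(s[i,4]),c[i].round(2),l==i) for i in np.argsort(-s[1:,4])+1]
def masks(im):
    i=im.astype(int); r,g,b=i[...,0],i[...,1],i[...,2]
    return dict(red=(r-np.maximum(g,b)>45),blue=(b-np.maximum(r,g)>25)&(b-r>40),green=(g-np.maximum(r,b)>25))
E
python3 - <<'E'
from h import *
im=arm.snapshot("top")
cv2.imwrite("pics/crop1.png",cv2.resize(im[130:235,195:315],None,fx=5.7,fy=5.7,interpolation=cv2.INTER_CUBIC)[...,::-1])
for k,m in masks(im).items():
    for a,c,_ in blobs(m,(195,130,315,235))[:3]: print(k,a,c,ray("top",c,40)[0].round(1), ray("top",c,77)[0].round(1))
g=im.astype(int); w=(g.min(2)>185)
for a,c,l in blobs(w,(195,130,315,235))[:5]: print("white",a,c,ray("top",c,40)[0].round(1))
E
```

```text
red 22 [302.14 166.45] [ 552.4 -143.1   40. ] [ 549.7 -138.1   77. ]
red 15 [241.47 207.27] [430.2  27.4  40. ] [431.6  26.7  77. ]
blue 13 [219.77 193.62] [467.3  90.5  40. ] [467.5  87.8  77. ]
green 16 [220.88 168.  ] [540.7  89.6  40. ] [538.4  87.   77. ]
white 1041 [249.92 178.42] [513.4   5.7  40. ]
white 161 [230.21 199.8 ] [450.6  60.2  40. ]
white 19 [245.63 216.  ] [405.6  14.7  40. ]
white 18 [252.11 215.06] [408.9  -3.7  40. ]
white 14 [228.71 160.64] [562.4  67.9  40. ]
```

View pics/crop1.png

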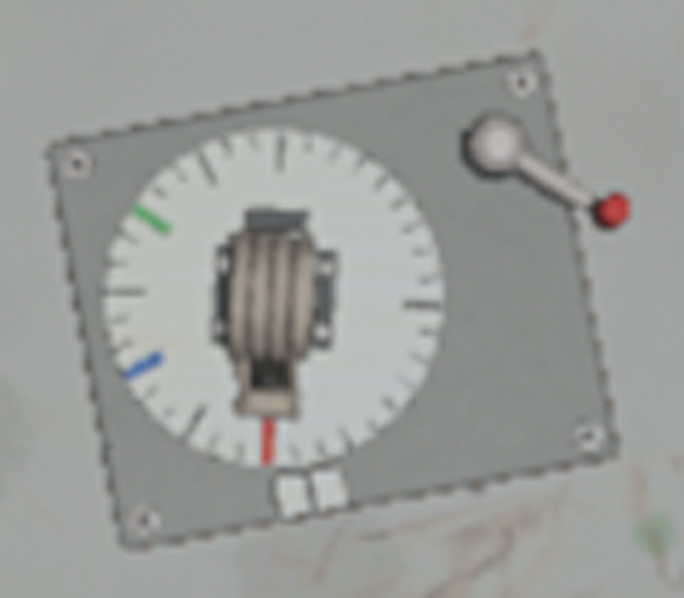

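The crop shows the dial's red line at (267,442), slightly clockwise of the index gap at (310,490). The blue line is at (145,365) and the lever runs from its hub at (495,145) to the knob at (610,210). The plate corners are at (50,145), (543,55), (615,455) and (125,547), so the mount is turned about 0.19 rad anticlockwise.

Run:
```python
from h import *
px=lambda a:(np.array(a,float)+.5)/5.7-.5+[195,130]
C=ray("top",px([(50,145),(543,55),(615,455),(125,547)]),20)[:,:2]
M=np.array([(102,102),(102,-160),(-114,-160),(-114,102)],float)
z=lambda a:a[:,0]+1j*a[:,1]
c,m=z(C),z(M); s=np.sum((c-c.mean())*np.conj(m-m.mean()))/np.sum(abs(m-m.mean())**2)
yaw=np.angle(s); t=c.mean()-np.exp(1j*yaw)*m.mean()
print("scale",abs(s),"yaw",yaw,"origin",t,"res",abs(c-t-np.exp(1j*yaw)*m).round(1))
im=arm.snapshot("top"); w=(im.min(2)>165).astype(np.uint8); k=np.zeros_like(w);k[145:215,205:278]=w[145:215,205:278]
cs=max(cv2.findContours(k,0,1)[0],key=cv2.contourArea); h=cv2.convexHull(cs)
(cx,cy),d,a=cv2.fitEllipse(h); print("dial",ray("top",(cx,cy),40)[0],np.array(d)*(1161-40)/391.8)
dc=ray("top",(cx,cy),40)[0][:2]
idx=ray("top",(np.array([245.63,216])+[252.11,215.06])/2,40)[0][:2]
print("idx r",idx-dc,np.hypot(*(idx-dc)),"yaw_idx",np.arctan2(*(dc-idx)[::-1]))
mk=masks(im)
for n,off in(("red",0),("blue",-np.pi/3),("green",-2*np.pi/3)):
    for A,c0,_ in blobs(mk[n],(205,145,285,215))[:1]:
        v=ray("top",c0,40)[0][:2]-dc; print(n,A,np.hypot(*v),"heading",((np.arctan2(-v[1],-v[0])-off)+np.pi)%(2*np.pi)-np.pi)
piv=t+np.exp(1j*yaw)*(55-125j); kn=z(ray("top",(302.1,166.5),70)[:,:2])[0]; v=kn-piv
print("piv",piv,"hub seen",ray("top",px([(495,145)]),47)[0],"knob",kn,abs(v),"lever",(np.pi-(np.angle(v)-yaw))%(2*np.pi), "lever q",0.96-((np.angle(v)-yaw-np.pi)%(2*np.pi)))
```

```text
scale 0.9712931018537595 yaw 0.21265913969066322 origin (503.0660306138564+25.52616006505831j) res [4.8 4.5 5.5 5.1]
dial [502.63989731  25.84946919  40.        ] [167.35669652 167.83671337]
idx r [-95.38530935 -20.3397212 ] 97.52979799758134 yaw_idx 0.2100908860431334
red 15 72.44960401233021 heading -0.02081444452774539
blue 13 73.64482245385058 heading -0.023597185375662466
green 16 74.2607002067897 heading -0.013867934061505771
piv (583.2095380330234-85.0496881955539j) hub seen [582.63818285 -82.09230442  47.        ] knob (550.0613852772112-138.97457416168638j) 63.29844672330473 lever 5.4762134549260235 lever q 0.15302814774643725
```

Two independent estimates agree. The axis is at (503,25.7), the yaw is about 0.211 and the head heading is about -0.02 rad, so the dial reads about -0.23. The lever is at about 0.15. The plate-corner fit came out with a scale of 0.97, but the index and ellipse checks support the pose. The turn needed is about 1.28 rad. First I'll rotate the tool to the heading, then travel over.

```bash
cat >> h.py <<'E'
def togo(x,y,z,psi):
    o=arm.get_obs(); r=rot(o['tool_rot']); d=r.inv().apply(np.array([x,y,z])-o['tool_pos'])
    X=r.as_matrix()[:,0]; print("t",o['time'],"pos",o['tool_pos'].round(1),"psi %.3f"%np.arctan2(X[1],X[0]),"tool d",d.round(1),"rz %.3f"%(np.arctan2(X[1],X[0])-psi),"F",o['force'].round(1),"M",o['moment'].round(2),"j6 %.2f"%o['joints'][5],"grip",round(o['grip_width'],3))
E
echo '[[0.8,0,0,0,0,0,0.16],[0.8,0,0,0,0,0,0.16],[0.8,0,0,0,0,0,0.156],[0.8,10,-25,0,0,0,0],[0.8,20,-50,0,0,0,0]]' | python3 nudge.py; python3 -c "from h import *;togo(503,25.7,180,-0.02)"
```

```text
time: 0.82
tool_pos: [306.4, -486.8, 214.1]
tool_rot: [-0.0, 1.0, -0.011, -0.0]
force: [0.2, 0.5, 0.1]
grip_width: 0.796
finger_force: 0.0
t 0.825 pos [ 306.4 -486.8  214.1] psi -0.022 tool d [ 185.1 -516.8   34.1] rz -0.002 F [0.2 0.5 0.1] M [ 0.03 -0.01 -0.02] j6 0.47 grip 0.796
```

```bash
echo '[[0.8,19,-55,0,0,0,0],[0.8,19,-55,0,0,0,0],[0.8,19,-55,0,0,0,0],[0.8,19,-55,0,0,0,0],[0.8,19,-55,0,0,0,0]]' | python3 nudge.py; echo '[[0.8,19,-55,0,0,0,0],[0.8,19,-55,0,0,0,0],[0.8,19,-55,0,0,0,0],[0.8,19,-45,20,0,0,0],[0.8,0,0,0,0,0,0]]' | python3 nudge.py;python3 -c "from h import *;togo(503,25.7,61,-0.02)"
```

```text
time: 1.45
tool_pos: [407.5, -212.1, 214.7]
tool_rot: [0.0, 1.0, -0.01, 0.0]
force: [0.0, 0.4, -0.3]
grip_width: 0.798
finger_force: 0.0
time: 2.08
tool_pos: [487.5, -2.8, 193.5]
tool_rot: [-0.0, 1.0, -0.008, -0.001]
force: [0.7, -0.0, -0.0]
grip_width: 0.801
finger_force: 0.0
t 2.075 pos [487.5  -2.8 193.5] psi -0.016 tool d [ 15.3 -28.7 132.5] rz 0.004 F [ 0.7 -0.  -0. ] M [-0.    0.05  0.04] j6 1.45 grip 0.801
```

```bash
echo '[[0.8,15.3,-28.7,0,0,0,0.004],[0.8,0,0,35,0,0,0],[0.8,0,0,35,0,0,0],[0.8,0,0,0,0,0,0]]' | python3 nudge.py; python3 -c "from h import *;togo(503,25.7,61,-0.02)"
```

```text
time: 2.58
tool_pos: [502.2, 22.3, 123.3]
tool_rot: [-0.0, 1.0, -0.012, -0.002]
force: [-0.9, -0.7, 0.5]
grip_width: 0.801
finger_force: 0.0
t 2.575 pos [502.2  22.3 123.3] psi -0.025 tool d [ 1.  -3.4 62.3] rz -0.005 F [-0.9 -0.7  0.5] M [0.01 0.01 0.  ] j6 1.51 grip 0.801
```

```bash
echo '[[0.8,0,-1,30,0,0,0],[0.8,0,0,31,0,0,0],[0.8,0,0,0,0,0,0],[0.8,0,0,0,0,0,0]]' | python3 nudge.py; python3 -c "from h import *;togo(503,25.7,61,-0.02)"
```

```text
time: 3.08
tool_pos: [504.1, 23.6, 65.3]
tool_rot: [0.0, 1.0, -0.012, 0.001]
force: [0.0, 0.1, 0.4]
grip_width: 0.802
finger_force: 0.0
t 3.075 pos [504.1  23.6  65.3] psi -0.025 tool d [-1.2 -2.1  4.3] rz -0.005 F [0.  0.1 0.4] M [ 0.05  0.01 -0.02] j6 1.51 grip 0.802
```

```bash
echo '[[0.8,-1,-2,3,0,0,0],[0.8,0,0,0,0,0,0],[0,0,0,0,0,0,0],[0,0,0,0,0,0,0],[0,0,0,0,0,0,0]]' | python3 nudge.py; echo '[[0,0,0,0,0,0,0],[0,0,0,0,0,0,0]]' | python3 nudge.py; python3 -c "from h import *;togo(503,25.7,61,-0.02)"
```

```text
time: 3.7
tool_pos: [502.4, 26.0, 60.6]
tool_rot: [0.0, 1.0, -0.012, -0.0]
force: [0.2, 0.5, 0.0]
grip_width: 0.54
finger_force: 0.0
time: 3.95
tool_pos: [502.5, 27.1, 60.6]
tool_rot: [-0.001, 1.0, -0.012, 0.0]
force: [2.8, 13.3, -1.0]
grip_width: 0.407
finger_force: 30.0
t 3.95 pos [502.5  27.1  60.6] psi -0.025 tool d [ 0.5  1.4 -0.4] rz -0.005 F [ 2.8 13.3 -1. ] M [ 1.73 -0.18 -0.12] j6 1.52 grip 0.407
```

Gripped at 39 mm. I'll relieve the side force by 1.5 mm and turn anticlockwise.

```bash
echo '[[0,0,-1.5,0,0,0,0],[0,0,0,0,0,0,-0.1],[0,0,0,0,0,0,-0.15],[0,0,0,0,0,0,-0.15]]' | python3 nudge.py; echo '[[0,0,0,0,0,0,-0.15],[0,0,0,0,0,0,-0.15],[0,0,0,0,0,0,-0.15],[0,0,0,0,0,0,-0.15]]' | python3 nudge.py; python3 -c "from h import *;togo(503,26.5,61,1.258)"
```

```text
time: 4.45
tool_pos: [502.5, 27.1, 60.5]
tool_rot: [0.0, 0.982, 0.189, 0.0]
force: [0.4, -4.4, -1.1]
grip_width: 0.41
finger_force: 30.0
time: 4.95
tool_pos: [502.7, 26.9, 60.6]
tool_rot: [0.0, 0.882, 0.471, 0.0]
force: [1.8, -6.7, -1.9]
grip_width: 0.408
finger_force: 30.0
t 4.95 pos [502.7  26.9  60.6] psi 0.980 tool d [-0.2  0.5 -0.4] rz -0.278 F [ 1.8 -6.7 -1.9] M [-0.7  -0.11 -0.13] j6 0.51 grip 0.408
```

```bash
echo '[[0,0,0,0,0,0,-0.14],[0,0,0,0,0,0,-0.12],[0,0,0,0,0,0,0],[0,0,0,0,0,0,0]]' | python3 nudge.py; python3 -c "
from h import *;togo(503,26.5,61,1.258)
im=arm.snapshot('top');cv2.imwrite('pics/crop2.png',cv2.resize(im[130:235,195:315],None,fx=5.7,fy=5.7,interpolation=cv2.INTER_CUBIC)[...,::-1])
t=np.array([502.7,26]);mk=masks(im)
for n in('red','blue','green'):
  for A,c,_ in blobs(mk[n],(205,145,285,216))[:2]:
    v=ray('top',c,40)[0][:2]-t;print(n,A,c,np.hypot(*v),np.arctan2(-v[1],-v[0]))
"
```

```text
time: 5.45
tool_pos: [502.8, 26.9, 60.6]
tool_rot: [0.0, 0.815, 0.579, 0.0]
force: [2.7, -5.1, -1.6]
grip_width: 0.408
finger_force: 30.0
t 5.45 pos [502.8  26.9  60.6] psi 1.236 tool d [-0.3  0.3 -0.4] rz -0.022 F [ 2.7 -5.1 -1.6] M [-0.6  -0.12  0.1 ] j6 0.26 grip 0.408
```

View pics/crop2.png

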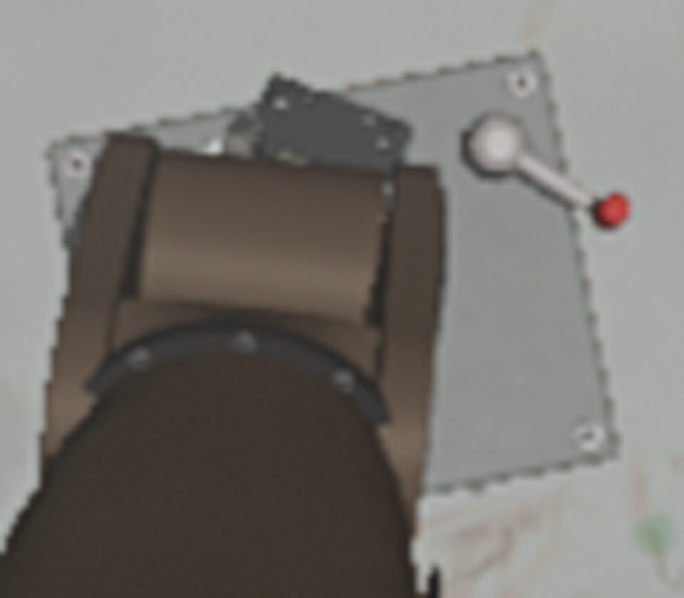

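The picture shows the arm hiding the dial, while the lever is still out with its knob at (610,210). I'll finish the turn by heading, release, rise and move aside to read the scale.

```bash
echo '[[0,0,0,0,0,0,-0.022],[0,0,0,0,0,0,0],[0,0,0,0,0,0,0],[0.8,0,0,0,0,0,0],[0.8,0,0,0,0,0,0]]' | python3 nudge.py; echo '[[0.8,0,0,0,0,0,0],[0.8,0,0,-30,0,0,0],[0.8,0,0,-45,0,0,0],[0.8,0,0,-25,0,0,0]]' | python3 nudge.py; python3 -c "from h import *;togo(550,-250,160,1.258)"
```

```text
time: 6.12
tool_pos: [502.3, 27.5, 60.6]
tool_rot: [-0.0, 0.809, 0.588, -0.0]
force: [-0.1, -0.3, 0.1]
grip_width: 0.568
finger_force: 0.0
time: 6.62
tool_pos: [502.7, 27.6, 162.6]
tool_rot: [0.001, 0.809, 0.588, 0.001]
force: [0.3, 0.0, -0.1]
grip_width: 0.802
finger_force: 0.0
t 6.625 pos [502.7  27.6 162.6] psi 1.258 tool d [-249.6  130.5    2.7] rz -0.000 F [ 0.3  0.  -0.1] M [ 0.01 -0.05 -0.02] j6 0.24 grip 0.802
```

```bash
echo '[[0,-50,26,0,0,0,0],[0,-50,26,0,0,0,0],[0,-50,26,0,0,0,0],[0,-50,26,0,0,0,0],[0,-49,26,0,0,0,0]]' | python3 nudge.py; python3 -c "
from h import *;togo(550,-250,160,1.258)
im=arm.snapshot('top');cv2.imwrite('pics/crop3.png',cv2.resize(im[130:235,195:315],None,fx=5.7,fy=5.7,interpolation=cv2.INTER_CUBIC)[...,::-1])
t=np.array([502.7,26]);mk=masks(im)
for n in('red','blue','green'):
  for A,c,_ in blobs(mk[n],(205,145,315,216))[:3]:
    v=ray('top',c,40)[0][:2]-t;print(n,A,c,np.hypot(*v),np.arctan2(-v[1],-v[0]))
"
```

```text
time: 7.25
tool_pos: [549.4, -251.2, 160.7]
tool_rot: [0.0, 0.809, 0.588, 0.0]
force: [0.4, 0.3, -0.4]
grip_width: 0.328
finger_force: 0.0
t 7.25 pos [ 549.4 -251.2  160.7] psi 1.258 tool d [1.4 0.2 0.7] rz -0.000 F [ 0.4  0.3 -0.4] M [-0.02 -0.08 -0.01] j6 -0.23 grip 0.328
red 15 [302.4 166.4] 177.05026465353544 1.85617266653341
red 13 [266.77 190.38] 72.96280058959805 1.2633616733157045
blue 12 [247.25 207.33] 73.75636759571441 0.20692597701846502
green 14 [223.29 198.43] 72.78724540976711 -0.8360584104381862
```

View pics/crop3.png

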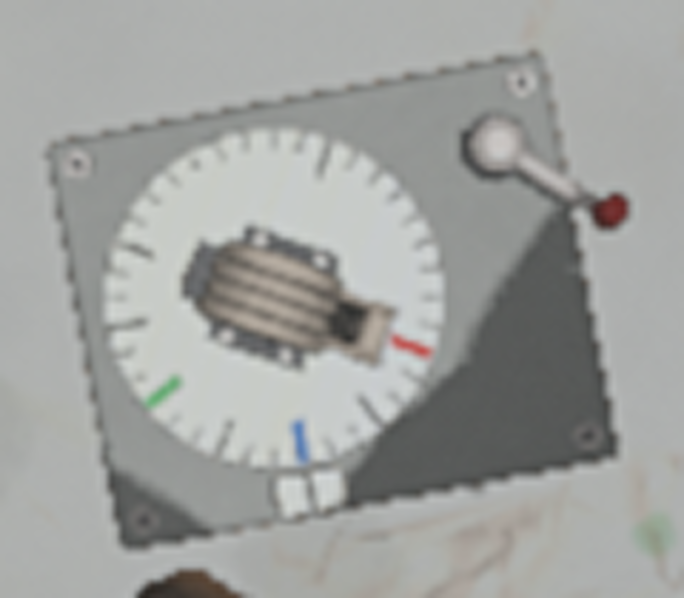

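The blue line at (299,442) stands at the index gap (309,490). All three coloured lines give a heading of 1.254–1.263, so the dial is at about 1.047 rad, and the lever is still out. Next I'll turn the shut fingers so a flat side faces the knob, then come down outside it.

```bash
echo '[[0,0,0,0,0,0,0.162],[0,0,0,0,0,0,0.162],[0,0,0,0,0,0,0.162],[0,0,0,0,0,0,0.162],[0,33,-25,0,0,0,0]]' | python3 nudge.py; echo '[[0,32,-25,0,0,0,0],[0,0,0,35,0,0,0],[0,0,0,35,0,0,0],[0,0,0,0,0,0,0],[0,0,0,0,0,0,0]]' | python3 nudge.py;python3 -c "from h import *;togo(573,-172,54,.611)"
```

```text
time: 7.92
tool_pos: [561.9, -211.1, 160.5]
tool_rot: [0.0, 0.955, 0.298, -0.0]
force: [0.8, 0.5, -0.4]
grip_width: 0.004
finger_force: 0.0
time: 8.55
tool_pos: [574.5, -171.4, 91.7]
tool_rot: [0.0, 0.954, 0.3, 0.0]
force: [-0.1, 0.4, -0.7]
grip_width: 0.004
finger_force: 0.0
t 8.55 pos [ 574.5 -171.4   91.7] psi 0.610 tool d [-1.6 -0.4 37.7] rz -0.001 F [-0.1  0.4 -0.7] M [ 0.   -0.01 -0.03] j6 0.56 grip 0.004
```

```bash
echo '[[0,-1.6,0,20,0,0,0],[0,0,0,18,0,0,0],[0,0,0,0,0,0,0]]' | python3 nudge.py;python3 -c "
from h import *
for p in((562,-156),(551,-149.5),(542,-139.5),(536,-128.5),(531.5,-116)): togo(*p,54,.611)"
```

```text
time: 8.93
tool_pos: [572.5, -172.1, 52.1]
tool_rot: [-0.0, 0.954, 0.3, -0.0]
force: [1.1, 0.7, 0.3]
grip_width: 0.003
finger_force: 0.0
t 8.925 pos [ 572.5 -172.1   52.1] psi 0.610 tool d [  0.6 -19.2  -1.8] rz -0.001 F [1.1 0.7 0.3] M [ 0.01 -0.   -0.02] j6 0.56 grip 0.003
t 8.925 pos [ 572.5 -172.1   52.1] psi 0.610 tool d [ -4.7 -30.8  -1.8] rz -0.001 F [1.1 0.7 0.3] M [ 0.01 -0.   -0.02] j6 0.56 grip 0.003
t 8.925 pos [ 572.5 -172.1   52.1] psi 0.610 tool d [ -6.3 -44.2  -1.8] rz -0.001 F [1.1 0.7 0.3] M [ 0.01 -0.   -0.02] j6 0.56 grip 0.003
t 8.925 pos [ 572.5 -172.1   52.1] psi 0.610 tool d [ -5.  -56.6  -1.8] rz -0.001 F [1.1 0.7 0.3] M [ 0.01 -0.   -0.02] j6 0.56 grip 0.003
t 8.925 pos [ 572.5 -172.1   52.1] psi 0.610 tool d [ -1.5 -69.4  -1.8] rz -0.001 F [1.1 0.7 0.3] M [ 0.01 -0.   -0.02] j6 0.56 grip 0.003
```

```bash
echo '[[0,0,-10,-2,0,0,0],[0,0,-9,0,0,0,0],[0,-4,-7,0,0,0,0],[0,-1,-6,0,0,0,0],[0,-1,-6,0,0,0,0]]' | python3 nudge.py; echo '[[0,0,-6,0,0,0,0],[0,1,-6,0,0,0,0],[0,1,-6,0,0,0,0],[0,2,-6,0,0,0,0],[0,0,0,0,0,0,0]]' | python3 nudge.py;python3 -c "from h import *;togo(531.5,-116,54,.611)"
```

```text
time: 9.55
tool_pos: [545.9, -144.4, 54.8]
tool_rot: [0.0, 0.954, 0.3, 0.0]
force: [-0.9, -2.8, 0.5]
grip_width: 0.005
finger_force: 1.1
time: 10.18
tool_pos: [535.5, -121.8, 54.6]
tool_rot: [-0.0, 0.954, 0.3, -0.0]
force: [0.6, -0.1, -0.5]
grip_width: 0.005
finger_force: 0.0
t 10.175 pos [ 535.5 -121.8   54.6] psi 0.610 tool d [ 0.1 -7.   0.6] rz -0.001 F [ 0.6 -0.1 -0.5] M [-0.01 -0.   -0.06] j6 0.62 grip 0.005
```

```bash
echo '[[0,0,-3,0,0,0,0],[0,0,-3,0,0,0,0],[0,0,-1,0,0,0,0],[0,0,0,0,0,0,0]]' | python3 nudge.py; python3 -c "
from h import *;togo(531.5,-116,54,.611)
im=arm.snapshot('top');cv2.imwrite('pics/crop4.png',cv2.resize(im[130:235,195:315],None,fx=5.7,fy=5.7,interpolation=cv2.INTER_CUBIC)[...,::-1])"
```

```text
time: 10.68
tool_pos: [531.5, -116.6, 54.7]
tool_rot: [0.0, 0.954, 0.3, -0.0]
force: [0.3, -0.6, 0.5]
grip_width: 0.006
finger_force: 0.4
t 10.675 pos [ 531.5 -116.6   54.7] psi 0.610 tool d [ 0.3 -0.6  0.7] rz -0.001 F [ 0.3 -0.6  0.5] M [-0.07 -0.2  -0.  ] j6 0.62 grip 0.006
```

View pics/crop4.png

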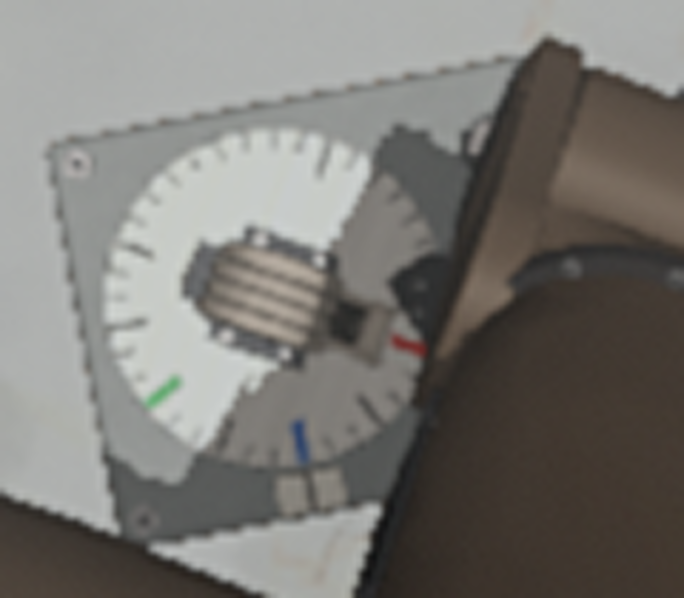

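The blue line at (299,442) is still at the index gap. The arm hides the lever. I'll push gently to feel for the stop.

```bash
echo '[[0,0.5,-1.5,0,0,0,0],[0,0,0,0,0,0,0]]' | python3 nudge.py; echo '[[0,0.5,-1.5,0,0,0,0],[0,0,0,0,0,0,0]]' | python3 nudge.py
```

```text
time: 10.98
tool_pos: [531.0, -115.1, 54.6]
tool_rot: [-0.0, 0.954, 0.3, -0.0]
force: [-0.1, -0.7, 0.7]
grip_width: 0.003
finger_force: 0.3
time: 11.22
tool_pos: [530.5, -113.5, 54.6]
tool_rot: [-0.0, 0.954, 0.3, -0.0]
force: [0.1, -0.2, -0.4]
grip_width: 0.002
finger_force: 0.2
```

```bash
echo '[[0,0.5,-1.5,0,0,0,0],[0,0,0,0,0,0,0]]' | python3 nudge.py; echo '[[0,0.5,-1.5,0,0,0,0],[0,0,0,0,0,0,0]]' | python3 nudge.py
```

```text
time: 11.48
tool_pos: [530.2, -112.0, 54.6]
tool_rot: [-0.0, 0.954, 0.3, -0.0]
force: [-1.1, -0.6, 0.5]
grip_width: 0.003
finger_force: 0.2
time: 11.72
tool_pos: [529.7, -110.5, 54.6]
tool_rot: [-0.0, 0.954, 0.3, -0.0]
force: [-0.3, 0.0, 0.3]
grip_width: 0.007
finger_force: 0.2
```

```bash
echo '[[0,0.5,-1.5,0,0,0,0],[0,0,0,0,0,0,0]]' | python3 nudge.py|sed -n '2p;4p;6p'; echo '[[0,0.5,-1.5,0,0,0,0],[0,0,0,0,0,0,0]]' | python3 nudge.py|sed -n '2p;4p;6p'
```

```text
tool_pos: [529.8, -109.8, 54.8]
force: [1.5, -7.0, -0.9]
finger_force: 3.0
tool_pos: [530.1, -109.3, 54.9]
force: [1.7, -15.1, -2.3]
finger_force: 6.2
```

The force rose to 15 N with no further travel, so the lever is at its stop. I'll back off, rise, move clear and check.

```bash
echo '[[0,-1,10,0,0,0,0],[0,0,25,0,0,0,0],[0,0,0,-40,0,0,0],[0,0,20,-50,0,0,0],[0,-20,50,0,0,0,0]]' | python3 nudge.py; echo '[[0,-20,50,0,0,0,0],[0,-20,40,0,0,0,0],[0,0,0,0,0,0,0]]' | python3 nudge.py; python3 -c "
from h import *;togo(550,-250,160,.6)
im=arm.snapshot('top');cv2.imwrite('pics/top5.png',cv2.resize(im[120:240,100:400],None,fx=2.6,fy=2.6,interpolation=cv2.INTER_CUBIC)[...,::-1])
t=np.array([502.7,26]);piv=np.array([583,-84.7]);mk=masks(im)
for n in('red','blue','green'):
  for A,c,_ in blobs(mk[n],(205,145,315,216))[:3]:
    v=ray('top',c,40)[0][:2]-t;k=ray('top',c,70)[0][:2]-piv;print(n,A,c,np.hypot(*v),np.arctan2(-v[1],-v[0]),'knob r',np.hypot(*k),'q',.96-(np.arctan2(-k[1],-k[0])-.211))
"
```

```text
time: 12.85
tool_pos: [573.7, -205.4, 148.7]
tool_rot: [0.002, 0.953, 0.302, 0.002]
force: [0.2, -0.1, 0.1]
grip_width: 0.003
finger_force: 0.0
time: 13.22
tool_pos: [590.4, -305.0, 144.0]
tool_rot: [-0.0, 0.954, 0.299, -0.0]
force: [-0.3, 0.1, 0.3]
grip_width: 0.003
finger_force: 0.0
t 13.225 pos [ 590.4 -305.   144. ] psi 0.607 tool d [ -1.8 -68.2 -16. ] rz 0.007 F [-0.3  0.1  0.3] M [ 0.03 -0.    0.02] j6 0.39 grip 0.003
red 26 [287.15 176.62] 128.2962557588354 1.7204735098957735 knob r 63.90701704064619 q 0.9624635207079204
red 13 [266.77 190.38] 72.96280058959805 1.2633616733157045 knob r 111.10407403061858 q 1.5640716919874125
blue 8 [247.  205.5] 68.48532189688524 0.21006081128369944 knob r 175.19594387917542 q 1.7532343915418545
green 8 [223.  198.5] 73.54736114473818 -0.8412742483027882 knob r 208.24818883030795 q 2.0746623026213573
```

View pics/top5.png

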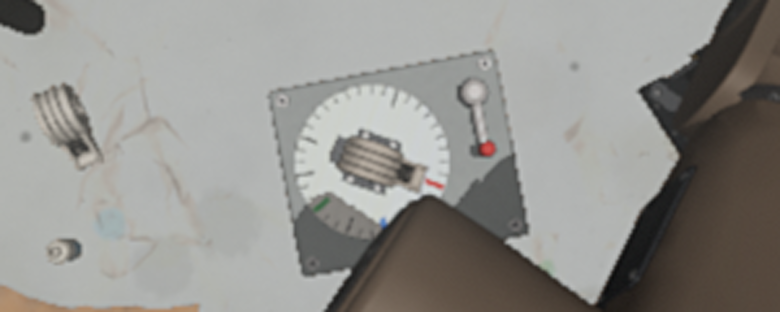

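The picture shows the knob at (487,148), swung in with the lever at about 0.96, its stop. The red line at (434,184) has not moved, so the dial is still at about 1.05 rad. The spare head is still at (68,125). The arm stands clear at 144 mm height. I'm handing in.

```bash
python3 -c "
from cell import arm
print(arm.close_job())"
```

```text
the job is handed in; nothing more can be done
None
```

I handed the job in at about 13 s: the dial reads 60° to within about 1° in the camera, the lock lever is in at its stop (about 0.96 rad), and the spare head and screwdriver were not touched; no verdict came back.

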